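Book a control module in and stow it with its relay cartons

ROBOT

A 6-joint arm with a two-finger parallel gripper is mounted at the origin on the work surface. World frame = base frame: x ahead of the robot, y to its left, z up, the work surface at z = 0. Lengths are in m, angles in rad, forces in N, time in s.
With the tool pointing down it reaches from about 0.35 to 0.8 m from the base axis. Payload 7.3 kg.
Tool frame: the origin (TCP) lies midway between the tips of the shut fingers; the grasp point (between the pads) lies 19 mm behind it (manip.grasp_offset is the distance from the TCP to the grasp point, in m); z points along the fingers, y is the line along which they close (so a half turn about z gives the same grasp; the last joint's range is limited). The gripper opens to 85 mm and grips with 20 to 120 N. Pads are 22 mm wide; open, the fingers measure 114 mm over their backs; the gripper's body (76 mm by 85 mm) begins 54 mm behind the grasp point. The pads swing forward as they close: fully open they stand 13 mm farther back than shut.
Start: joints at [-1.483, 0.342, 1.524, -0, 1.275, -0.146], TCP at [0.122, -0.511, 0.231] pointing down, gripper open.
Joint ranges: [-2.53, 2.53], [-0.77, 2.02], [0.04, 2.7], [-1, 4.14], [0.28, 2.66], [-3.11, 3.11]. Speed limits (rad/s): [2.57, 2.57, 3.14, 3.14, 3.14, 3.14].

INTERFACE

Orientations are given as a rotation vector (axis times angle).
In Python, from workcell import manip, kin, optics, readout gives the robot as it stands. Calls block until the motion is done:
- manip.reach(position, orientation): joint-space move of the TCP to a pose.
- manip.move_linear(position, ori=None, rate=0.15, stop_force=None): straight line of the TCP; ori=None keeps the orientation; rate is the mean speed in m/s. With stop_force (N) it stops when the force on the tool has changed by that much, and returns True; else False.
- manip.move_j(angles): joint-space move.
- manip.gripper_to(opening, newtons=None): finger opening in m; newtons is the grip in N (None keeps the last); returns when the fingers have stopped.
- manip.sleep(seconds).
- kin.inverse_kinematics(position, orientation): joint angles nearest the present ones, or None.
- optics.snapshot(name): name is "side" or "top"; returns the picture (480x640x3 uint8, red, green, blue); there is no depth.
- optics.camera_info(name): a dict with "mtx" (3x3 intrinsics, pixels), "rvec" (rotation vector, rad) and "tvec" (3), from world to camera coordinates, as OpenCV has them. Camera axes: x right, y down, z forward; pixel columns grow to the right and rows downward; lengths in m; the calibration is good to about 2 mm. A picture is of the moment at which its call begins. camera_info takes no time and is no camera call.
A pose or a line that the arm cannot do raises manip.IKError and nothing moves.
- manip.hand_in(): hands the job in; it is judged then, once.
Readings, each from a call of its own:
- readout.get_clock(): time.
- readout.get_qpos(): joint angles.
- readout.get_qd(): joint speeds.
- readout.get_tau(): joint torques, N m.
- readout.get_tool_pos(): TCP position.
- readout.get_eef_rot(): TCP orientation.
- readout.get_contact_force(): force on the tool from outside, world axes, zero at the start.
- readout.get_moment(): the same for the moment, N m.
- readout.get_width(): finger opening in m.
- readout.get_grip_force(): force on a finger pad.
Only numpy, scipy, OpenCV 4.12 (cv2) and the standard library are available. Lean on these libraries where they do the work, as an engineer would, in place of code of your own. Each camera call takes 0.05 s, during which the arm holds its last target. There are 200 camera calls.

TASK

Book the finished control module into stock: set it square and flat on the yellow sloped rest and let go, squeeze the scanner's orange trigger fully home for about half a second while the module lies there, and let the trigger spring back. Then put the module, right way up, and every relay carton on the bench into the open green-fronted top drawer, and slide the drawer fully shut. Leave the other things on the bench where they are.

Things in the scene. Friction and masses are not known exactly. Their poses are not given: they have to be found in the camera images.
- module: Control module, 160 g: green board 90 (x) x 64 (y) x 6 mm; in its middle a black block 40 (x) x 36 (y) mm, top 36 mm above the underside: grip it across the 36. Grey terminal strips along both ends (x = +-37 mm, 12 mm thick, top at 20 mm). Either way round is the same (white label on both sides of the block). Origin: centre of the underside; z up out of the board.
- pack0: Relay carton, brown cardboard with a green band, 50 (x) x 38 (y) x 40 (z) mm, about 70 g; may be absent (then None). Origin: centre of its underside, z up as it stands at the start. May lie any way in the drawer, but not on another item: the closed drawer has 60 mm of height.
- pack1: Relay carton, brown cardboard with a green band, 50 (x) x 38 (y) x 40 (z) mm, about 70 g; may be absent (then None). Origin: centre of its underside, z up as it stands at the start. May lie any way in the drawer, but not on another item: the closed drawer has 60 mm of height.
- pack2: Relay carton, brown cardboard with a green band, 50 (x) x 38 (y) x 40 (z) mm, about 70 g; may be absent (then None). Origin: centre of its underside, z up as it stands at the start. May lie any way in the drawer, but not on another item: the closed drawer has 60 mm of height.
- pack3: Relay carton, brown cardboard with a green band, 50 (x) x 38 (y) x 40 (z) mm, about 70 g; may be absent (then None). Origin: centre of its underside, z up as it stands at the start. May lie any way in the drawer, but not on another item: the closed drawer has 60 mm of height.
- rest: Yellow sloped plate of the scanning station, fixed, 120 (x) x 84 (y) mm, 20 degrees, low edge to the robot. Origin: centre of its upper face, 62 mm above the bench; x up the slope, z normal to the face. A ledge along the low edge stands 10 mm proud, inner side at x = -55 mm. The module goes centred here, its 90 mm along x; friction holds it, and touching the ledge (centre x = -10 mm) is fine.
- trigger (a joint): Orange sprung trigger of the black hand scanner, which is clamped on its side, its grip level and pointing to the robot's side. Angle in rad: 0 = free, 0.30 = fully squeezed; about 2 N on the pad to start, 6 N fully in. Pad 52 mm long, 22 mm high, on the grip's side facing the rest, hinged at the head. The head's window is 125 mm to +y of the rest's centre, 74 to 126 mm high.
- squeeze (a point): Fixed point 100 mm above the bench to close the fingers about from straight above, along its y. +x: along the grip to the scanner's head (44 mm away, 26 mm higher than this point). The grip's rear face is 24 mm to +y, the trigger's outer face 36 mm to -y when free, 24 when fully in. Grip and trigger are 34 and 22 mm high, centred at this height, with 71 mm free below.
- cab_drawer0 (a joint): Top drawer (green front) of the grey cabinet with two drawers: opening in m, 0 = shut, 0.197 = fully open; it starts 0.16 to 0.19 open. Slides freely (1 N). The lower drawer stays shut. A green carton (75 mm high) stands on the back half of the cabinet's top.
- drawer_floor (a point): On the top drawer's inner floor, midway along the foot of its front wall (moves with it), 92 mm above the bench; x points into the cabinet (it opens to -x). Floor: x 0 to 235, y -137 to 137 mm; side walls 50, front panel 58 mm above it. Open by q, it is uncovered from x = 0 to q - 6 mm; beyond lies the cabinet's top, under face 60 and upper face 72 mm above this floor.
- cab_drawer0_handle (a point): Middle of the drawer's steel handle bar: 11 mm thick, 120 mm long along y, 35 mm in front of the drawer's face, 38 mm below the cabinet's top. Push on it along +x of drawer_floor to shut the drawer.
- screwdriver: Screwdriver lying on the bench; leave alone. Origin at its middle underside.
- brush: Brush lying on the bench; leave alone.
- tape: Yellow tape roll, 84 mm across, on the bench on the right; leave alone.
- relay: Single loose black relay, 30 x 30 x 34 mm, on the bench on the left; leave alone (it is not a carton).
- meter: Yellow multimeter, 150 x 75 x 35 mm, on the right; leave alone.
- flux: Blue bottle, 52 mm across, 130 mm high, right of the cabinet; leave alone.
Things that resemble listed ones, but are neither listed nor needed, are in the scene too. Leave any purple look-alike of the pack0 alone.

How it is judged:
On the way, in this order (a step that is already met when the one before it is completed fails the run):
1. the module lies flat and square on the sloped rest, released (x of module in the frame of rest between -0.022 and 0.022 m and y of module in the frame of rest between -0.02 and 0.02 m and z of module in the frame of rest between -0.004 and 0.006 m and angle between the z axis of module and the z axis of rest, either way round below 0.1 rad and angle between the x axis of module and the x axis of rest, either way round below 0.25 rad and linear speed of module below 0.02 m/s and contact force between module and the fingers below 0.2 N), for 0.3 s.
2. the trigger is squeezed fully home while the module lies on the rest (x of module in the frame of rest between -0.022 and 0.022 m and y of module in the frame of rest between -0.02 and 0.02 m and z of module in the frame of rest between -0.004 and 0.006 m and angle between the z axis of module and the z axis of rest, either way round below 0.1 rad and angle between the x axis of module and the x axis of rest, either way round below 0.25 rad and value of joint trigger above 0.25 rad), for 0.2 s.
3. the trigger has sprung back (value of joint trigger below 0.06 rad), for 0.1 s.
At the end, for the whole second after the job is handed in: The module, upright within 0.2 rad, and every relay carton present lie at rest inside the top drawer, the drawer is shut to within 6 mm, and the trigger is free (under 0.06 rad) (x of module in the frame of drawer_floor between 0 and 0.24 m and y of module in the frame of drawer_floor between -0.14 and 0.14 m and z of module in the frame of drawer_floor between -0.006 and 0.052 m and linear speed of each of module, pack0, pack1, pack2, pack3 below 0.03 m/s and x of pack0 in the frame of drawer_floor between 0 and 0.24 m and y of pack0 in the frame of drawer_floor between -0.14 and 0.14 m and z of pack0 in the frame of drawer_floor between -0.006 and 0.052 m and x of pack1 in the frame of drawer_floor between 0 and 0.24 m and y of pack1 in the frame of drawer_floor between -0.14 and 0.14 m and z of pack1 in the frame of drawer_floor between -0.006 and 0.052 m and x of pack2 in the frame of drawer_floor between 0 and 0.24 m and y of pack2 in the frame of drawer_floor between -0.14 and 0.14 m and z of pack2 in the frame of drawer_floor between -0.006 and 0.052 m and x of pack3 in the frame of drawer_floor between 0 and 0.24 m and y of pack3 in the frame of drawer_floor between -0.14 and 0.14 m and z of pack3 in the frame of drawer_floor between -0.006 and 0.052 m and angle between module's own z axis and vertical below 0.2 rad and value of joint cab_drawer0 below 0.006 m and value of joint trigger below 0.06 rad); the robot touches nothing.
It fails at once if another thing on the bench is moved more than 5 cm, or the bottle tipped over (distance of any of screwdriver, brush, tape, relay, meter, flux from where it was at the start of the episode above 0.05 m or angle between flux's own z axis and vertical above 0.6 rad).
Of pack0, pack1, pack2, pack3 only 2 to 4 are there at a start; the rules pass over those that are not, and their reading is None.
At some moment in a run one of pack0, pack1, pack2, pack3, module may be knocked a few centimetres aside while the robot is not near it.
Once in a run the grip may slacken for a moment while it holds something.
It also fails if it takes over 210 s, if anything falls off the work surface, if the arm or the gripper's body presses on something with over 40 N, if the wrist force passes 120 N, or if a joint passes its speed limit or range.

## Working session

There is one attempt and no reset: what is moved stays moved. The work goes in short steps, each a Python script; the robot and the scene stay as the last script left them, time stands still between calls to the robot, and variables do not carry over. Pictures are saved under pics/ and viewed, at most 14 in all, crops included, and the job is handed in when it is done.

```bash
mkdir -p pics; ls; python3 - <<'E'
from workcell import manip,kin,optics,readout
import cv2,numpy as np
for n in("side","top"):
    im=optics.snapshot(n); cv2.imwrite(f"pics/{n}0.png",im[:,:,::-1])
    c=optics.camera_info(n); R=cv2.Rodrigues(np.array(c["rvec"]))[0]
    print(n,c["mtx"],(-R.T@np.array(c["tvec"])).round(3),R.round(3))
print(readout.get_clock(),readout.get_eef_rot(),manip.grasp_offset)
E
```

```text
pics
side [[458.42336968   0.         319.50681024]
 [  0.         458.42336968 239.94636635]
 [  0.           0.           1.        ]] [0.138 0.911 0.673] [[-0.939 -0.343  0.013]
 [-0.182  0.464 -0.867]
 [ 0.291 -0.817 -0.498]]
top [[456.82950515   0.         320.10418349]
 [  0.         456.82950515 253.54363538]
 [  0.           0.           1.        ]] [ 0.298 -0.028  1.287] [[-0.025 -1.     0.005]
 [-0.985  0.024 -0.168]
 [ 0.168 -0.009 -0.986]]
0.1 [-3.11877536e+00 -3.66186333e-01 -4.08235531e-05] 0.0187
```

View pics/top0.png

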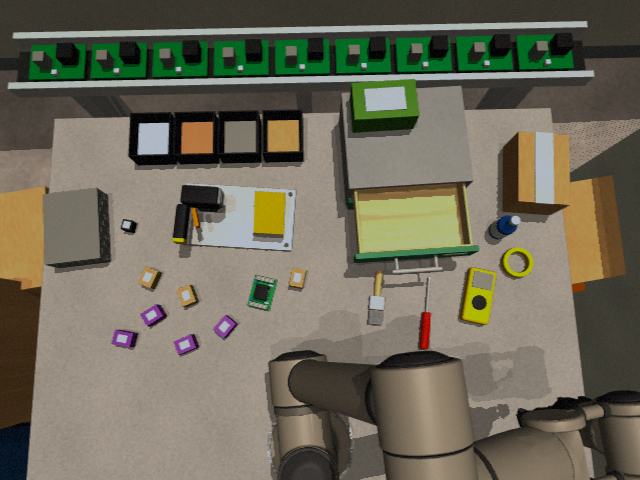

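View pics/side0.png

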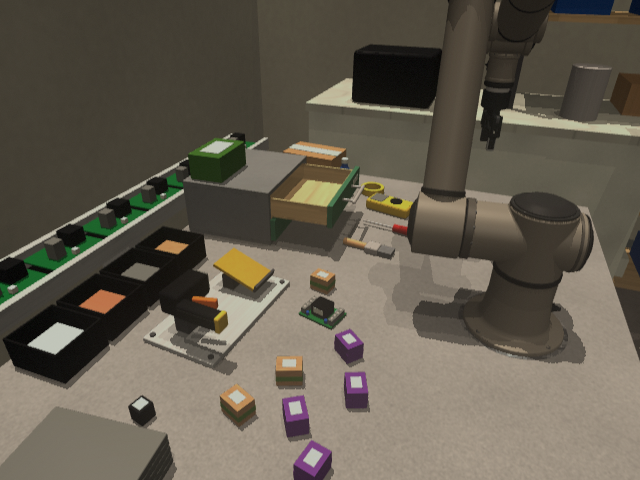

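The top view shows three brown cartons at about (149,278), (187,296) and (298,278). The module is at (262,292), the rest at (269,213), the scanner near (190,215), and the open drawer at about (412,220). Next I'll enlarge these regions.

```bash
python3 - <<'E'
import cv2,numpy as np
t=cv2.imread("pics/top0.png");s=cv2.imread("pics/side0.png")
cv2.imwrite("pics/c1.png",cv2.resize(t[175:325,120:320],None,fx=4,fy=4,interpolation=cv2.INTER_CUBIC))
cv2.imwrite("pics/c2.png",cv2.resize(s[240:430,140:350],None,fx=3.1,fy=3.1,interpolation=cv2.INTER_CUBIC))
a=cv2.resize(t[170:290,335:485],None,fx=5,fy=5,interpolation=cv2.INTER_CUBIC)
cv2.imwrite("pics/c3.png",a)
E
```

```text
(no output)
```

View pics/c1.png

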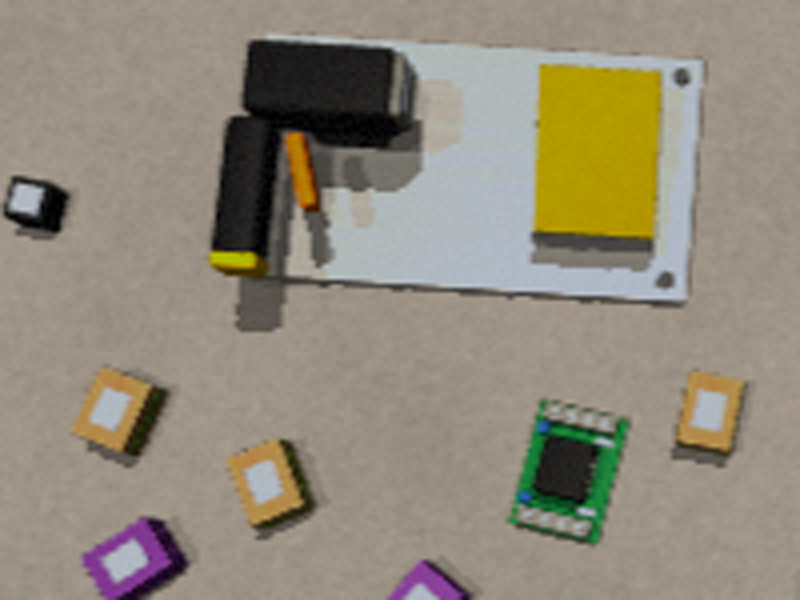

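View pics/c2.png

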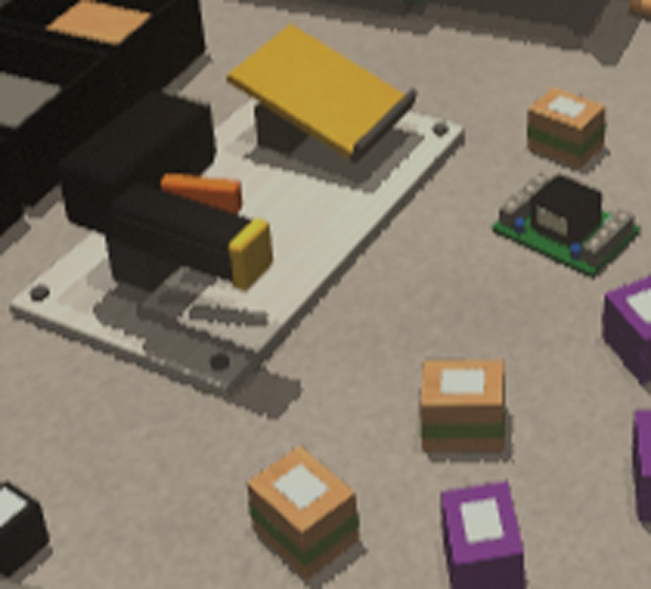

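View pics/c3.png

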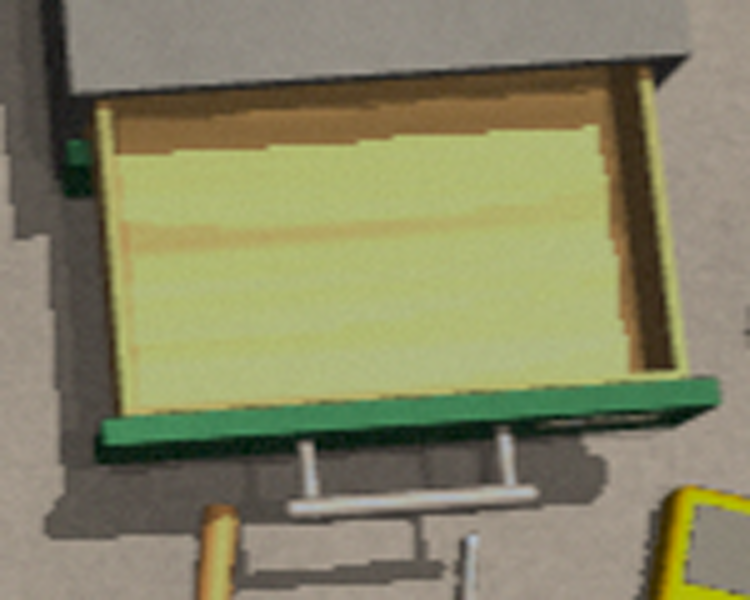

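```bash
cat > h.py <<'E'
from workcell import manip,kin,optics,readout
import cv2,numpy as np
from scipy.optimize import least_squares
from scipy.spatial.transform import Rotation as Ro
def cam(n):
    c=optics.camera_info(n); return c["mtx"],np.array(c["rvec"],float),np.array(c["tvec"],float)
CAM={n:cam(n) for n in("side","top")}
def proj(n,P):
    K,r,t=CAM[n]; return cv2.projectPoints(np.array(P,float).reshape(-1,1,3),r,t,K,None)[0][:,0]
def ray(n,uv):
    K,r,t=CAM[n]; R=cv2.Rodrigues(r)[0]
    d=(R.T@np.linalg.inv(K)@np.c_[np.array(uv,float).reshape(-1,2),np.ones(np.size(uv)//2)].T).T
    return -R.T@t,d
def plane(n,uv,z):
    c,d=ray(n,uv); return c+d*((z-c[2])/d[:,2])[:,None]
def tri(ut,us):
    (a,d),(b,e)=ray("top",ut),ray("side",us); d,e=d[0],e[0]
    s=np.linalg.lstsq(np.c_[d,-e],b-a,rcond=None)[0]
    p,q=a+s[0]*d,b+s[1]*e; return (p+q)/2,np.linalg.norm(p-q)
def blobs(m,lo,hi):
    m=cv2.morphologyEx(m.astype(np.uint8)*255,cv2.MORPH_CLOSE,np.ones((7,7)))
    return [c for c in cv2.findContours(m,cv2.RETR_EXTERNAL,cv2.CHAIN_APPROX_NONE)[0] if lo<cv2.contourArea(c)<hi]
def rect(c,z):
    "contour -> centre, yaw of the long side, sizes on the plane z"
    p=plane("top",c[:,0],z)[:,:2]
    (x,y),(w,h),a=cv2.minAreaRect((p*1000).astype(np.float32))
    if w<h: w,h,a=h,w,a+90
    a=(a+90)%180-90
    return np.array([x/1000,y/1000]),np.radians(a),(w,h)
def hsv(n):
    im=optics.snapshot(n); return im,cv2.cvtColor(im,cv2.COLOR_RGB2HSV)
def cent(c):
    m=cv2.moments(c); return np.array([m["m10"]/m["m00"],m["m01"]/m["m00"]])
def cartons(im=None,z=.04):
    if im is None: im=optics.snapshot("top")
    H=cv2.cvtColor(im,cv2.COLOR_RGB2HSV); h,s,v=cv2.split(H)
    m=(h>8)&(h<22)&(s>90)&(v>150)
    out=[]
    for c in blobs(m,90,500):
        p,a,w=rect(c,z)
        if .2<p[0]<.75 and abs(p[1])<.6: out.append((p,a,w,cent(c)))
    return out
def module(im=None,z=.006):
    if im is None: im=optics.snapshot("top")
    h,s,v=cv2.split(cv2.cvtColor(im,cv2.COLOR_RGB2HSV))
    m=(h>50)&(h<85)&(s>120)&(v>60)
    return [(*rect(c,z),cent(c)) for c in blobs(m,250,1200) if .25<rect(c,z)[0][0]<.55 and rect(c,z)[0][1]>-.1]
E
python3 - <<'E'
from h import *
t=cv2.imread("pics/top0.png")[:,:,::-1].copy()
for f in(cartons,module):
    for r in f(t):
        z=.04 if f is cartons else .006
        print(f.__name__,[np.round(q,3) for q in r],"side px",proj("side",[*r[0],z]).round(1))
T=lambda *p:[((u+.5)/4-.5+120,(v+.5)/4-.5+175) for u,v in p]
S=lambda *p:[((u+.5)/3.1-.5+140,(v+.5)/3.1-.5+240) for u,v in p]
# carton tops & module block: triangulate centres of labels / block tops
for nm,a,b in[("A",(110,408),(301,487)),("B",(264,481),(463,381)),("C",(710,409),(566,106)),("block",(566,467),(567,193))]:
    print(nm,*tri(T(a),S(b)))
# rest
def fit(fn,x0):
    r=least_squares(fn,x0,loss="soft_l1"); return r.x,np.abs(r.fun).reshape(-1,2).round(1).tolist()
def rest(p):
    R=Ro.from_euler("z",p[3])*Ro.from_euler("y",-np.radians(20))
    W=lambda *q:R.apply(np.array(q)/1000)+p[:3]
    e=np.r_[proj("top",W((60,42,0),(60,-42,0),(-60,-42,10),(-60,42,10)))-T((540,64),(661,71),(653,238),(534,232)),
      proj("side",W((60,42,0),(60,-42,0),(-60,42,0),(-60,-42,10)))-S((228,78),(290,25),(350,154),(415,91))]
    return e.ravel()
print("rest",fit(rest,[.5,.1,.06,0]))
E
```

```text
cartons [array([0.405, 0.33 ]), np.float64(0.374), array([49.23 , 36.269]), array([185.441, 295.055])] side px [[288.2 361.8]]
cartons [array([ 0.423, -0.197]), np.float64(-0.124), array([58.669, 15.31 ]), array([378.009, 284.267])] side px [[356.1 234. ]]
cartons [array([0.447, 0.026]), np.float64(-0.199), array([49.013, 35.017]), array([296.774, 276.957])] side px [[321.8 273.2]]
cartons [array([0.458, 0.436]), np.float64(-0.398), array([49.063, 36.005]), array([147.004, 276.582])] side px [[235.5 395.4]]
module [array([0.409, 0.126]), np.float64(-0.261), array([87.147, 62.407]), array([261.466, 294.546])] side px [[322.1 311.7]]
A [0.45690126 0.43595828 0.03776722] 0.0020881899527458864
B [0.40420876 0.32922205 0.03811789] 0.0019869999756594574
C [0.44650352 0.02460427 0.0376702 ] 0.0013848581972770292
block [0.40963161 0.12426396 0.03293371] 0.0010321373740790982
rest (array([ 0.62482553,  0.09815233,  0.05738671, -0.08745028]), [[0.3, 0.4], [0.5, 0.3], [0.2, 1.7], [0.3, 1.3], [1.1, 1.1], [0.8, 0.2], [1.1, 0.8], [0.6, 0.3]])
```

```bash
python3 - <<'E'
import cv2,numpy as np
g=lambda a:(255*(a/255.)**.45).astype(np.uint8)
t=cv2.imread("pics/top0.png");s=cv2.imread("pics/side0.png")
a=g(cv2.resize(t[180:250,165:235],None,fx=5.7,fy=5.7,interpolation=cv2.INTER_CUBIC))
b=g(cv2.resize(s[265:340,155:230],None,fx=5.32,fy=5.32,interpolation=cv2.INTER_CUBIC))
h=min(len(a),len(b));cv2.imwrite("pics/c4.png",np.hstack([a[:h],b[:h]]))
E
```

```text
(no output)
```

View pics/c4.png

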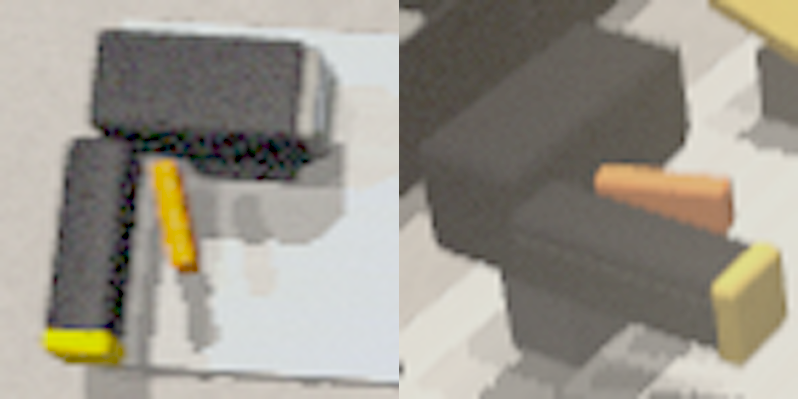

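```bash
python3 - <<'E'
from h import *
T=lambda *p:[((u+.5)/4-.5+120,(v+.5)/4-.5+175) for u,v in p]
S=lambda *p:[((u+.5)/3.1-.5+140,(v+.5)/3.1-.5+240) for u,v in p]
T2=lambda *p:[((u+.5)/5.7-.5+165,(v+.5)/5.7-.5+180) for u,v in p]
S2=lambda *p:[((u-398.5)/5.32-.5+155,(v+.5)/5.32-.5+265) for u,v in p]
D=lambda *p:[((u+.5)/5-.5+335,(v+.5)/5-.5+170) for u,v in p]
def show(nm,fn,x0):
    r=least_squares(fn,x0,loss="soft_l1"); print(nm,r.x.round(4),"rms",np.sqrt(np.mean(r.fun**2)).round(2))
for zf in(.062,None):
  def rest(p):
    z=zf or p[3]
    R=Ro.from_euler("z",p[2])*Ro.from_euler("y",-np.radians(20)); l,lz=p[4:6]*100
    W=lambda *q:R.apply(np.array(q)/1000)+[p[0],p[1],z]
    return np.r_[proj("top",W((60,42,0),(60,-42,0),(l,-42,lz),(l,42,lz)))-T((540,64),(661,71),(653,238),(534,232)),
      proj("side",W((60,42,0),(60,-42,0),(l,42,lz),(l,-42,lz)))-S((228,78),(290,25),(350,154),(415,91))].ravel()
  show("rest",rest,[.6,.1,0,.06,-.6,0])
for zf in(.1,None):
  def sq(p):
    z=zf or p[3]
    W=lambda *q:Ro.from_euler("z",p[2]).apply(np.array(q)/1000)+[p[0],p[1],z]
    s=p[4:]*100
    return np.r_[proj("top",W((s[0],24,17),(s[1],24,17),(44,s[2],26),(44,s[3],26)))-T2((70,140),(48,328),(93,128),(300,138)),
     proj("side",W((s[4],24,17),(s[5],24,17)))-S2((512,215),(712,290))].ravel()
  show("squeeze",sq,[.57,.3,0,.1,.4,-.3,.4,-.8,.4,-.3])
print("base plate yaw", [np.arctan2(*( (a:=plane("top",T(*q),.01))[0]-a[1])[[0,1]]).round(3) for q in[((265,37),(703,62)),((270,283),(687,302))]])
print("handle",plane("top",D((290,508),(537,492)),.126).round(4))
print("panel in",plane("top",D((103,422),(718,380)),.150).round(4),"out",plane("top",D((100,447),(718,403)),.150).round(4))
print("walls out",plane("top",D((97,105),(122,410),(645,70),(685,372)),.142).round(4))
print("cab edge",plane("top",D((72,95),(690,55)),.164).round(4))
print("green carton base",plane("top",[(355,130),(418,125)],.164).round(3))
E
```

```text
rest [ 0.6214  0.0994 -0.0832 -0.314  -0.5534 -0.0014] rms 0.96
rest [ 0.623   0.0988 -0.0871  0.0566 -0.5508  0.0546] rms 0.74
squeeze [ 0.5977  0.3174 -0.0892  1.1708  0.393  -0.4985  0.0925 -0.8632  0.3651
 -0.5275] rms 0.54
squeeze [ 0.5986  0.3163 -0.0919  0.0967  0.3903 -0.5034  0.1143 -0.8444  0.3756
 -0.5245] rms 0.23
base plate yaw [np.float64(0.083), np.float64(0.07)]
handle [[ 0.4453 -0.2239  0.126 ]
 [ 0.4505 -0.3512  0.126 ]]
panel in [[ 0.4883 -0.1276  0.15  ]
 [ 0.5023 -0.4405  0.15  ]] out [[ 0.4755 -0.1256  0.15  ]
 [ 0.4905 -0.4395  0.15  ]]
walls out [[ 0.6571 -0.1315  0.142 ]
 [ 0.4956 -0.1382  0.142 ]
 [ 0.6694 -0.4189  0.142 ]
 [ 0.5083 -0.4269  0.142 ]]
cab edge [[ 0.6558 -0.1169  0.164 ]
 [ 0.6698 -0.4352  0.164 ]]
green carton base [[ 0.815 -0.138  0.164]
 [ 0.825 -0.304  0.164]]
```

```bash
cat >> h.py <<'E'
REST=(np.array([.622,.099,.062]),-.084); SQ=(np.array([.598,.317,.1]),-.088); DR=(np.array([.4955,-.283,.092]),.043)
def Rdown(a,tilt=0,yaw0=0):
    "tool pointing down, finger line along angle a"
    y=np.array([np.cos(a),np.sin(a),0]); z=np.array([0,0,-1.]); return Ro.from_matrix(np.c_[np.cross(y,z),y,z])
def best(p,R):
    "choose the half turn with the smaller wrist motion"
    q0=np.array(readout.get_qpos()); o=[]
    for k in(0,np.pi):
        r=(R*Ro.from_euler("z",k)).as_rotvec(); q=kin.inverse_kinematics(p,r)
        if q is not None: o.append((np.abs(np.array(q)-q0).max()+(3 if abs(q[5])>2.9 else 0),k,r))
    return min(o,key=lambda t:t[0])[2]
def st(m=""):
    print(m,"t",round(readout.get_clock(),2),"tcp",np.round(readout.get_tool_pos(),4),"w",round(readout.get_width(),4),"F",np.round(readout.get_contact_force(),1))
def pick(p,a,z,zup=.2,N=40,open_=.085):
    r=best([*p,zup],Rdown(a)); manip.gripper_to(open_)
    manip.reach([*p,zup],r)
    hit=manip.move_linear([*p,z+.03],r,rate=.25); hit=manip.move_linear([*p,z],r,rate=.06,stop_force=8)
    if hit: st("HIT")
    manip.gripper_to(0,N); manip.move_linear([*p,zup],r,rate=.15); st("picked")
    return r
E
python3 - <<'E'
from h import *
p,a,w,_=module()[0]; print(p,a,w)
p=p-[0,.001]
pick(p,a+np.pi/2,.006)
c,yaw=REST
R=Ro.from_euler("z",yaw)*Ro.from_euler("y",-np.radians(20)); n=R.apply([0,0,1])
M=R.as_matrix(); T=Ro.from_matrix(np.c_[np.cross(M[:,1],-n),M[:,1],-n])
t=lambda d:c+R.apply([-.003,0,.006+d])
r=best(t(.12),T); manip.reach(t(.12),r); st("above")
cv2.imwrite("pics/m1.png",optics.snapshot("side")[200:400,150:400,::-1])
E
```

```text
[0.40915192 0.1256718 ] -0.26127647611911237 (87.14664459228516, 62.40719985961914)
picked t 6.25 tcp [0.4087 0.1246 0.1992] w 0.0351 F [ 0.2  0.2 -1.3]
above t 6.94 tcp [0.5749 0.1029 0.1785] w 0.0352 F [-0.8 -0.  -1.2]
```

```bash
python3 - <<'E'
from h import *
c,yaw=REST
R=Ro.from_euler("z",yaw)*Ro.from_euler("y",-np.radians(20)); n=R.apply([0,0,1])
t=lambda d:c+R.apply([-.003,0,.006+d])
manip.move_linear(t(.02),rate=.15); hit=manip.move_linear(t(-.004),rate=.03,stop_force=3); st(f"down {hit}")
print("height above face",np.dot(np.array(readout.get_tool_pos())-c,n)-.006)
manip.gripper_to(.058); st("open"); manip.gripper_to(.08)
manip.move_linear(np.array(readout.get_tool_pos())+.1*n,rate=.15); st()
manip.reach([.45,.1,.33],best([.45,.1,.33],Rdown(np.pi/2)));
for k in("top","side"):
    im=optics.snapshot(k); cv2.imwrite(f"pics/{k}1.png",im[:,:,::-1])
a=cv2.imread("pics/top1.png")[175:245,225:325];b=cv2.imread("pics/side1.png")[230:320,190:290]
cv2.imwrite("pics/c5.png",np.hstack([cv2.resize(a,(500,350)),cv2.resize(b,(389,350))])[:,:800])
E
```

```text
down True t 8.44 tcp [0.6168 0.0994 0.067 ] w 0.0356 F [-0.9  0.3  3.1]
height above face 0.00043863727044932306
open t 8.79 tcp [0.6159 0.0994 0.0662] w 0.0581 F [-0.6 -0.4 -0.4]
 t 9.96 tcp [0.5816 0.1022 0.1597] w 0.0804 F [-0.2  0.3 -0.5]
```

View pics/c5.png

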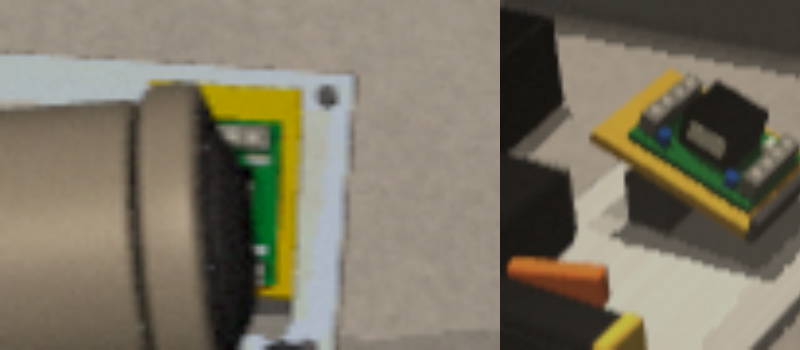

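The module lies flat and square on the rest. The scanner and trigger are clear, so I'll squeeze next.

```bash
python3 - <<'E'
from h import *
c,yaw=SQ; r=best([*c[:2],.25],Rdown(yaw+np.pi/2))
manip.gripper_to(.085); manip.reach([*c[:2],.25],r); manip.move_linear([*c[:2],.14],r,rate=.2)
hit=manip.move_linear([*c[:2],.079],r,rate=.08,stop_force=5); st(f"in {hit}")
if not hit:
    for w in(.066,.060,.055,.050,.046):
        manip.gripper_to(w,20); print(w,round(readout.get_width(),4),round(readout.get_grip_force(),1),np.round(readout.get_contact_force(),1))
E
```

```text
in False t 13.82 tcp [0.5984 0.3172 0.0795] w 0.085 F [0.4 0.3 0.4]
0.066 0.0659 1.0 [ 1.1 -2.   1.6]
0.06 0.0601 1.3 [-0.1 -2.9  1.6]
0.055 0.0552 1.6 [-1.  -2.4  1.8]
0.05 0.0497 4.2 [-1.8 -0.1  3. ]
0.046 0.0477 26.2 [-0.9  4.2  4.7]
```

```bash
python3 - <<'E'
from h import *
manip.sleep(.5); st("held")
manip.gripper_to(.085); manip.sleep(.4)
p=np.array(readout.get_tool_pos()); manip.move_linear([*p[:2],.25],rate=.2); st()
manip.reach([.40,-.05,.33],best([.40,-.05,.33],Rdown(np.pi/2)))
for k in("top","side"): cv2.imwrite(f"pics/{k}2.png",optics.snapshot(k)[:,:,::-1])
E
```

```text
held t 15.55 tcp [0.598  0.3187 0.0796] w 0.0479 F [-2.5  4.7  5. ]
 t 17.42 tcp [0.5975 0.3168 0.2486] w 0.0849 F [-0.4  0.1 -0.7]
```

View pics/top2.png

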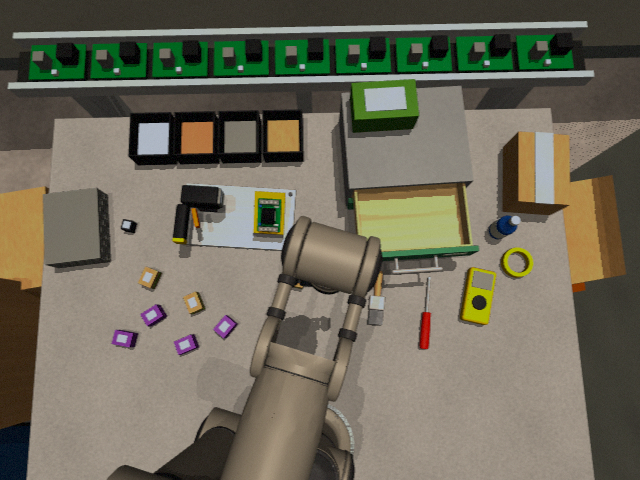

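View pics/side2.png

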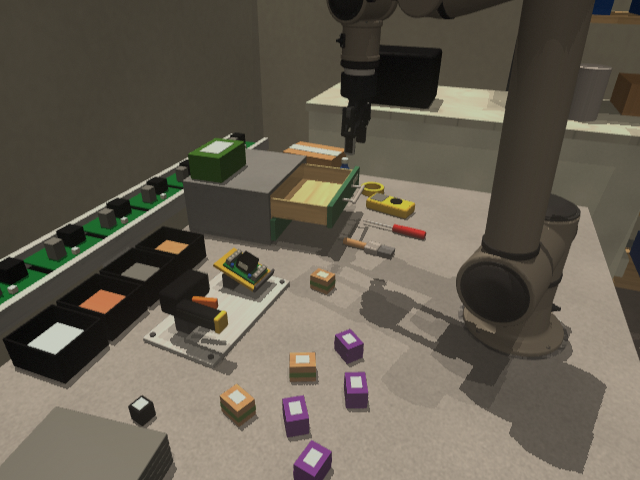

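The trigger has sprung back and the module is on the rest at (269,213). One carton was knocked to (193,302). There are only three cartons in all. Next I'll move the module to the drawer.

```bash
cat >> h.py <<'E'
def place(x,y,dz=.006,open_=.012,a=np.pi/2,tol=.004):
    c,yaw=DR; P=c+Ro.from_euler("z",yaw).apply([x,y,0]); up=[*P[:2],.27]
    r=best(up,Rdown(yaw+a)); w0=readout.get_width(); manip.reach(up,r); st("over drawer")
    if abs(readout.get_width()-w0)>.004 or readout.get_width()<.02: print("GRIP CHANGED"); return False
    manip.move_linear([*P[:2],P[2]+dz+.025],r,rate=.2); hit=manip.move_linear([*P[:2],P[2]+dz-tol],r,rate=.04,stop_force=3); st(f"placed {hit}")
    manip.gripper_to(readout.get_width()+open_); manip.move_linear(up,r,rate=.2); st(); return True
E
python3 - <<'E'
from h import *
c,yaw=REST
R=Ro.from_euler("z",yaw)*Ro.from_euler("y",-np.radians(20)); n=R.apply([0,0,1])
M=R.as_matrix(); T=Ro.from_matrix(np.c_[np.cross(M[:,1],-n),M[:,1],-n])
t=lambda d:c+R.apply([-.003,0,.0064+d])
manip.gripper_to(.08); r=best(t(.12),T); manip.reach(t(.12),r); manip.move_linear(t(.03),rate=.2)
hit=manip.move_linear(t(0),rate=.06,stop_force=8); st(f"at {hit}")
manip.gripper_to(0,40); st("grip"); manip.move_linear(t(.13),rate=.15); st("up")
place(.065,-.09,open_=.024)
p=[.40,-.02,.33]; manip.reach(p,best(p,Rdown(np.pi/2)))
for k in("top","side"): cv2.imwrite(f"pics/{k}3.png",optics.snapshot(k)[:,:,::-1])
for q in cartons(): print([np.round(v,3) for v in q])
a=cv2.imread("pics/top3.png")[170:270,340:480];b=cv2.imread("pics/side3.png")[150:250,250:390]
cv2.imwrite("pics/c6.png",np.hstack([cv2.resize(a,None,fx=2.8,fy=2.8),cv2.resize(b,None,fx=2.8,fy=2.8)]))
E
```

```text
at False t 21.62 tcp [0.617  0.0994 0.0667] w 0.0804 F [-0.3 -0.8  0.3]
grip t 22.1 tcp [0.6171 0.0995 0.0674] w 0.0356 F [-1.2 -0.   3.5]
up t 23.12 tcp [0.5723 0.1031 0.1881] w 0.0353 F [ 0.6  0.6 -1.6]
over drawer t 24.87 tcp [ 0.5648 -0.3689  0.2698] w 0.035 F [-0.6  1.2 -1.1]
placed True t 26.35 tcp [ 0.5645 -0.3701  0.0985] w 0.0353 F [2.  0.9 4. ]
 t 27.72 tcp [ 0.5639 -0.3698  0.2686] w 0.0596 F [-0.9 -0.6  0.3]
[array([0.385, 0.311]), np.float64(0.394), array([48.888, 35.216]), array([191.9  , 302.109])]
[array([0.458, 0.436]), np.float64(-0.398), array([49.063, 36.005]), array([147.004, 276.582])]
```

View pics/c6.png

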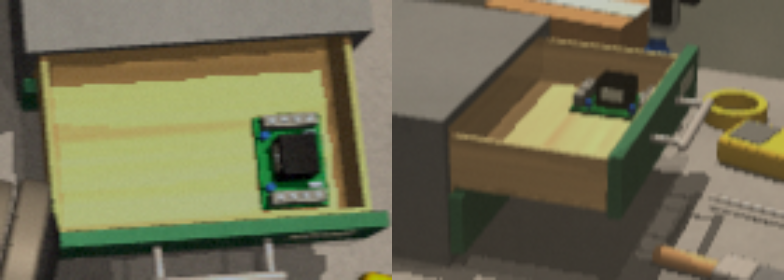

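The module lies upright in the drawer's right part. Next, the cartons.

```bash
cat > c.py <<'E'
from h import *
import sys
def run(slots):
    for s in slots:
        L=[q for q in cartons() if q[0][1]>-.1 and q[2][1]>28 and q[2][0]<56]
        print([q[0].round(3).tolist() for q in L])
        if not L: return
        p,a,w,_=max(L,key=lambda q:q[0][1])
        pick(p-[0,.001],a+np.pi/2,.006)
        if not .033<readout.get_width()<.043: print("BAD GRASP"); return
        if not place(*s): return
    cv2.imwrite("pics/top4.png",optics.snapshot("top")[:,:,::-1])
run([(.05,.08),(.12,.03),(.05,-.01)])
E
python3 c.py
```

```text
[[0.385, 0.311], [0.458, 0.436]]
picked t 34.9 tcp [0.4574 0.4346 0.199 ] w 0.0377 F [-0.2 -0.3 -0.7]
over drawer t 37.2 tcp [ 0.5423 -0.2001  0.2699] w 0.0373 F [-0.4 -0.2 -0.9]
placed True t 38.68 tcp [ 0.5421 -0.2008  0.0982] w 0.0375 F [0.4 1.1 2.9]
 t 39.97 tcp [ 0.5415 -0.2007  0.2687] w 0.0494 F [ 0.3 -1.1 -0.6]
[[0.385, 0.311], [0.447, 0.026]]
picked t 45.82 tcp [0.3845 0.3101 0.1992] w 0.0378 F [-0.  -0.2 -0.9]
over drawer t 47.99 tcp [ 0.6144 -0.2466  0.2701] w 0.0373 F [-0.   1.  -0.8]
placed True t 49.48 tcp [ 0.6142 -0.2477  0.0983] w 0.0376 F [1.2 0.5 3.7]
 t 50.76 tcp [ 0.6136 -0.2476  0.2686] w 0.0498 F [0. 0. 0.]
[]
```

```bash
sed -i 's/^run.*//' c.py; cat >> c.py <<'E'
p=[.40,.35,.33]; manip.reach(p,best(p,Rdown(np.pi/2)))
run([(.05,-.01)])
p=[.40,.2,.33]; manip.reach(p,best(p,Rdown(np.pi/2)))
for k in("top","side"): cv2.imwrite(f"pics/{k}5.png",optics.snapshot(k)[:,:,::-1])
a=cv2.imread("pics/top5.png")
E
python3 c.py
```

```text
[[0.447, 0.026]]
picked t 58.31 tcp [0.4462 0.0246 0.1993] w 0.0378 F [ 0.5 -0.7 -0.1]
over drawer t 59.58 tcp [ 0.5459 -0.2896  0.2696] w 0.0377 F [ 0.2  0.3 -0.8]
placed True t 61.07 tcp [ 0.5459 -0.2907  0.0982] w 0.0373 F [ 0.8 -0.3  3.5]
 t 62.35 tcp [ 0.5454 -0.2905  0.2687] w 0.0497 F [ 0.3  0.  -0. ]
```

View pics/top5.png

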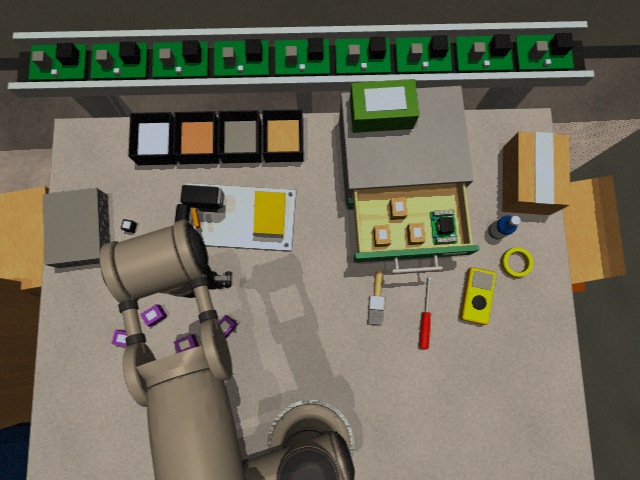

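All four items lie in the drawer, at (382,235), (398,207), (417,233) and (445,226), and no carton is left on the bench. Now I'll shut the drawer.

```bash
python3 - <<'E'
from h import *
c,yaw=DR; W=lambda x,z:[*(c+Ro.from_euler("z",yaw).apply([x,0,0]))[:2],z]
manip.gripper_to(0,20)
r=best(W(-.1,.25),Rdown(yaw+np.pi/2)); manip.reach(W(-.1,.25),r); manip.move_linear(W(-.1,.11),r,rate=.2)
hit=manip.move_linear(W(.14,.11),r,rate=.06,stop_force=15); st(f"push {hit}")
print("x in drawer frame",Ro.from_euler("z",-yaw).apply(np.array(readout.get_tool_pos())-c)[0])
x=Ro.from_euler("z",-yaw).apply(np.array(readout.get_tool_pos())-c)[0]
manip.move_linear(W(x-.05,.11),r,rate=.1); manip.move_linear(W(x-.05,.27),r,rate=.2)
p=[.40,.2,.33]; manip.reach(p,best(p,Rdown(np.pi/2)))
cv2.imwrite("pics/top6.png",optics.snapshot("top")[:,:,::-1]);cv2.imwrite("pics/side6.png",optics.snapshot("side")[:,:,::-1])
a=cv2.imread("pics/top6.png")[140:280,330:500];b=cv2.imread("pics/side6.png")[130:270,170:400]
cv2.imwrite("pics/c7.png",np.hstack([cv2.resize(a,None,fx=2,fy=2),cv2.resize(b,None,fx=2,fy=2)]))
E
```

```text
push True t 70.46 tcp [ 0.5962 -0.2785  0.1092] w 0.0003 F [-3.1  0.8  1.9]
x in drawer frame 0.10080430947989986
```

View pics/c7.png

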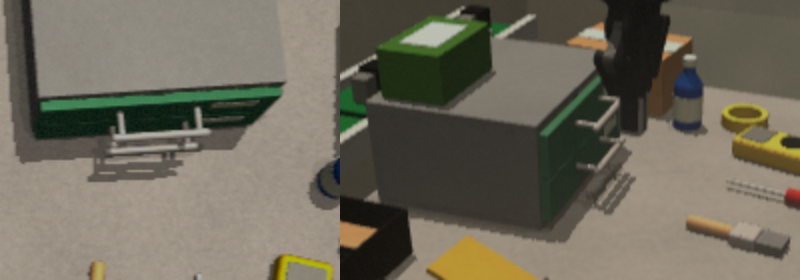

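```bash
python3 - <<'E'
from h import *
c,yaw=DR; W=lambda x,z:[*(c+Ro.from_euler("z",yaw).apply([x,0,0]))[:2],z]
loc=lambda:round(Ro.from_euler("z",-yaw).apply(np.array(readout.get_tool_pos())-c)[0],4)
r=best(W(.03,.27),Rdown(yaw+np.pi/2)); manip.reach(W(.03,.27),r); manip.move_linear(W(.05,.11),r,rate=.2)
for f in(4,12,18):
    hit=manip.move_linear(W(.13,.11),r,rate=.03,stop_force=f); manip.sleep(.2); st(f"{f} {hit} {loc()}")
x=loc()
manip.move_linear(W(x-.05,.11),r,rate=.1); manip.move_linear(W(x-.05,.27),r,rate=.2)
p=[.40,.2,.33]; manip.reach(p,best(p,Rdown(np.pi/2)))
cv2.imwrite("pics/top7.png",optics.snapshot("top")[:,:,::-1]);cv2.imwrite("pics/side7.png",optics.snapshot("side")[:,:,::-1])
for n in(6,7): print("handle",n,(im:=cv2.imread(f"pics/top{n}.png"))[195:215,410].mean(1).round().tolist())
b=cv2.imread("pics/side7.png")[170:250,230:330]
a=cv2.imread("pics/top7.png")[170:220,340:480]
cv2.imwrite("pics/c8.png",np.hstack([cv2.resize(a,(500,400)),cv2.resize(b,(300,400))]))
E
```

```text
4 True 0.1006 t 78.61 tcp [ 0.596  -0.2783  0.1089] w -0.0001 F [ 0.2  0.4 -0.6]
12 True 0.1006 t 79.14 tcp [ 0.5959 -0.2779  0.1077] w 0.0 F [ 0.2 -0.5 -0.5]
18 True 0.1005 t 79.71 tcp [ 0.5959 -0.2775  0.1066] w -0.0005 F [ 0.2 -0.2  0.8]
handle 6 [16.0, 22.0, 19.0, 26.0, 15.0, 19.0, 15.0, 23.0, 18.0, 20.0, 62.0, 160.0, 176.0, 133.0, 71.0, 88.0, 88.0, 123.0, 168.0, 148.0]
handle 7 [13.0, 27.0, 28.0, 23.0, 25.0, 24.0, 21.0, 19.0, 25.0, 18.0, 69.0, 157.0, 178.0, 134.0, 72.0, 85.0, 88.0, 121.0, 170.0, 147.0]
```

View pics/c8.png

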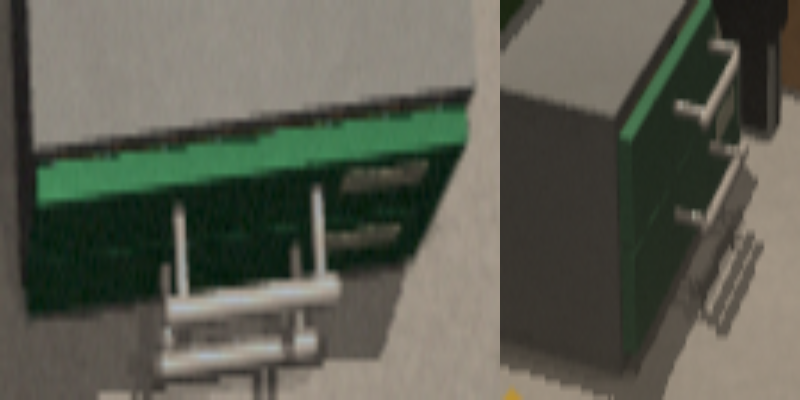

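The drawer hits a hard stop at the same point under 18 N, and its face is flush with the lower drawer.

```bash
python3 -c "
from h import *
print(manip.hand_in())"
```

```text
the job is handed in; nothing more can be done
None
```

I handed the job in: the module was scanned on the rest, the module and the three relay cartons on the bench are in the top drawer, and the drawer is shut; `hand_in` returned no verdict.

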